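# Tip the checked capacitor out of its tray

### The job

One of the two steel tipping trays holds a round capacitor can, the other a square transformer. Take the tray with the round can by its bar handle, lift the handle to tilt that tray to about 40 degrees and hold it there a moment so that the can rolls out into the catch box beyond the hinge, then lower the tray gently back until it is level, and let go. Leave the other tray level.

Things in the scene. Friction and masses are not known exactly. Their poses are not given: they have to be found in the camera images.
- tray (a joint): tilt of the tray that holds the round can, in rad: 0 is level and resting on its stand, 0.70 is 40 degrees with the handle end up (mechanical stop at 1.3). The hinge has little friction: let go when tilted, the tray falls shut; the handle needs about 3 N to lift.
- tray_handle (a point): middle of that tray's bar handle: black round bar 12 mm thick, 66 mm long between its two posts, 120 mm above the table when level, 45 mm clear of the tray walls below. y runs along the bar; x, when level, points to the hinge; z is square to the tray floor. From the hinge the bar lies 150 mm back (-x) and 70 mm up; it swings about the hinge (radius 166 mm). It can turn between the fingers.
- stand_hinge (a point): middle of that tray's hinge line, 50 mm above the table, fixed. y along the hinge; x level, away from the handle, over the catch box; z up. The steel tray is 152 x 100 mm, walls 26 mm, open at the hinge end. The open catch box (aluminium, black rubber floor 8 mm above the table) spans 18 to 116 mm along x and 120 mm along y; far wall 80 mm high.
- can_center (a point): centre of the capacitor can: aluminium cylinder with a black sleeve, 28 mm diameter, 52 mm long, 35 to 65 g, lying across its tray (parallel to the hinge), 50 mm from the hinge between two ridges 1.5 mm high; it rolls over them at 25 to 30 degrees of tilt.
- spare_tray (a joint): tilt of the other tray, identical, which holds the square transformer (dark steel and copper block 36 x 40 x 32 mm); 0 is level. It is to stay level.
Things that resemble listed ones, but are neither listed nor needed, are in the scene too. Leave any green or pink look-alike of the part that bears can_center alone.

How it is judged:
On the way:
1. the tray with the can is held at about 40 degrees (value of joint tray between 0.52 and 0.88 rad), for 0.3 s.
At the end, for the whole second after the job is handed in: The tray is level again (within 0.08 rad), the can lies inside its catch box beyond the hinge, its centre below the hinge's height, and the other tray is level (value of joint each of tray, spare_tray below 0.08 rad and x of can_center in the frame of stand_hinge between 0.015 and 0.12 m and y of can_center in the frame of stand_hinge between -0.062 and 0.062 m and z of can_center in the frame of stand_hinge below 0 m); the robot touches nothing.
It fails at once if the tray is tilted much too far (over 60 degrees) (value of joint tray above 1.05 rad).
It fails at once if the tray is dropped or slammed down instead of lowered gently (velocity of joint tray below -2.5 rad/s).
It fails at once if the other tray is tilted (value of joint spare_tray above 0.2 rad).
It also fails if it takes over 40 s, if anything falls off the work surface, if the arm or the gripper's body presses on something with over 40 N, if the wrist force passes 120 N, or if a joint passes its speed limit or range.

### The arm

A 6-joint arm with a two-finger parallel gripper is mounted at the origin on the work surface. World frame = base frame: x ahead of the robot, y to its left, z up, the work surface at z = 0. Lengths are in m, angles in rad, forces in N, time in s.
With the tool pointing down it reaches from about 0.35 to 0.775 m from the base axis. Payload 7.3 kg.
Tool frame: the origin (TCP) lies at the very end of the fingers, on their centre line; the grasp point (between the pads) lies 19 mm behind it; z points along the fingers, y is the direction in which the jaws open and shut (so a half turn about z gives the same grasp; the last joint's range is limited). The gripper opens to 92 mm and grips with 3 to 60 N. Pads are 19 mm wide; open, the fingers measure 130 mm over their backs; the gripper's body (75 mm by 190 mm) begins 47 mm behind the grasp point.
Start: joints at [1.068, 0.342, 1.524, -0, 1.275, -0.146], TCP at [0.183, 0.492, 0.227] pointing down, gripper open.
Joint ranges: [-2.53, 2.53], [-0.77, 2.02], [0.04, 2.7], [-1, 4.14], [0.28, 2.66], [-3.11, 3.11]. Speed limits (rad/s): [2.57, 2.57, 3.14, 3.14, 3.14, 3.14].

### API

Orientations are given as [roll, pitch, yaw] about the fixed x, y, z axes, in that order (R = Rz(yaw) Ry(pitch) Rx(roll)).
In Python, from cell import robot gives the robot as it stands.
- The arm moves only by the shell command python3 -m pendant 'ROWS' [OPENING] [FORCE]. ROWS is JSON, a list of rows, each a list of 2 entries, a list of its own where there are three numbers: the shift along the tool's x, y, z in mm, then the turn about the tool's z in degrees. In form: [[[x, y, z], turn], ...]. A call has 1 to 10 rows; each row is the pose to reach, as a shift and turn from the pose measured when the call began, along the tool's axes at that moment; what a row does not reach only later rows make up. A row lasts 1/12 s, in which the tool goes at most 41.7 mm and 7.16 degrees, less where a joint would pass 70% of its speed; a pose out of reach is approached as far as the arm can. A call with a gripper value outside its range is refused whole. OPENING is the opening, from 0 (shut) to 1 (fully open), set as the call begins (- or left out, the last holds). The fingers move at their own pace and stop on an object; FORCE is the grip in N (left out, the last holds). Time passes only in rows, so rows that repeat a pose let the fingers close. It gives the time, the measured TCP pose, the force and the opening at its end, in the units of the state.
- robot.observe(): the state, without advancing time (a new reading comes with each control period).
- robot.read_camera(name): name is "side" or "top"; returns the picture (420x560x3 uint8, red, green, blue); there is no depth.
- robot.calibration(name): a dict with "vfov" (degrees; the focal length in pixels is half the picture's height over the tangent of half this angle, whatever the lens; pixels are square), "cx", "cy" (the principal point, pixels), "k1" (the pictures are not rectified: a ray, as slopes to the right and down, at radius r is drawn at 1 + k1 r^2 times it, then the intrinsics apply), "rvec" (rotation vector, rad) and "tvec" (3), from world to camera coordinates, as OpenCV has them. Camera axes: x right, y down, z forward; pixel columns grow to the right and rows downward; lengths in m; the calibration is good to about 2 mm. A picture is of the moment at which its call begins. calibration takes no time and is no camera call.
- robot.hand_in(): hands the job in, once; it reports no verdict.
Trained networks look in the newest picture that a camera, given by its name, has taken for a name from the list of things; names that differ only in an ending like _2 or _b are one class to them, and where a whole thing is asked for, a point or a joint stands for the part that bears it (a point fixed in the world has none). Each returns a list of dicts, best first, with "p" (0 to 1); they miss things now and then, are a little off and sometimes report something else, mostly with a low value. They report only what shows in the picture. A call takes as long as a camera call. They do not tell look-alikes from the thing itself.
- robot.find_in(camera, query): "xy" ([column, row] as shares, 0 to 1, of the picture: columns of its width, rows of its height, amid what is visible of it).
The state is a dict: "time": time; "qpos": joint angles; "qvel": joint speeds; "joint_efforts": joint torques, N m; "tool_pos": TCP position; "tool_rot": TCP orientation; "contact_force": force on the tool from outside, world axes, zero at the start; "torque": the same for the moment, N m; "opening": finger opening in m.
Only numpy, scipy, OpenCV 4.12 (cv2) and the standard library are available. Lean on these libraries where they do the work, as an engineer would, in place of code of your own. Each camera call takes 0.05 s, during which the arm holds its last target.

## Working session

There is one attempt and no reset: what is moved stays moved. The work goes in short steps, Python scripts to look and compute and a shell command to move; the robot and the scene stay as the last step left them, time stands still between calls to the robot, and variables do not carry over. Pictures are saved under pics/ and viewed, and the job is handed in when it is done.

```bash
mkdir -p pics; ls; python3 - <<'E'
from cell import robot
import cv2
for n in("side","top"):
    im=robot.read_camera(n); cv2.imwrite(f"pics/{n}0.png",im[:,:,::-1]); print(n,robot.calibration(n))
    for q in("tray_handle","can_center","tray","spare_tray"):
        print(q,[([round(d["xy"][0]*560),round(d["xy"][1]*420)],round(d["p"],2)) for d in robot.find_in(n,q)])
print(robot.observe())
E
```

```text
pics
side {'vfov': 46.26508129048986, 'cx': 269.4929763622787, 'cy': 208.38599039399404, 'k1': 0.035745227692899784, 'rvec': array([ 0.61281697, -2.72132386,  1.07124811]), 'tvec': array([0.56831524, 0.26484952, 1.08128088])}
tray_handle []
can_center [([289, 326], 0.69), ([258, 375], 0.66), ([227, 263], 0.58), ([186, 304], 0.54), ([182, 239], 0.51)]
tray [([197, 315], 0.88)]
spare_tray [([337, 173], 0.65)]
top {'vfov': 51.75015339144795, 'cx': 274.2752894367936, 'cy': 210.06211684692417, 'k1': -0.10979054131222285, 'rvec': array([ 2.13069764, -2.19311387,  0.11544589]), 'tvec': array([0.00492502, 0.6534089 , 0.9730191 ])}
tray_handle [([133, 212], 0.95)]
can_center [([177, 293], 0.83), ([213, 202], 0.71), ([215, 156], 0.67), ([135, 205], 0.58), ([120, 283], 0.58)]
tray [([133, 210], 0.9)]
spare_tray [([367, 257], 0.67)]
{'time': 0.5, 'qpos': array([ 1.06802450e+00,  3.42019332e-01,  1.52414313e+00, -2.08803364e-05,
        1.27539208e+00, -1.45987966e-01]), 'qvel': array([-0.00020443, -0.00115189,  0.00080893, -0.00266041, -0.00017406,
        0.00099904]), 'joint_efforts': array([-1.55238457e-03, -4.30814052e+01, -2.44308043e+01,  7.16903131e-02,
        4.91421449e-02, -1.24718957e-05]), 'tool_pos': array([0.18334222, 0.49194619, 0.22671539]), 'tool_rot': array([3.14155785e+00, 2.53080650e-05, 2.78481487e+00]), 'contact_force': array([-0.23407715, -0.56417531, -0.30525067]), 'torque': array([ 0.05556884, -0.00476601,  0.00330521]), 'opening': 0.09166424190043802}
```

View pics/side0.png

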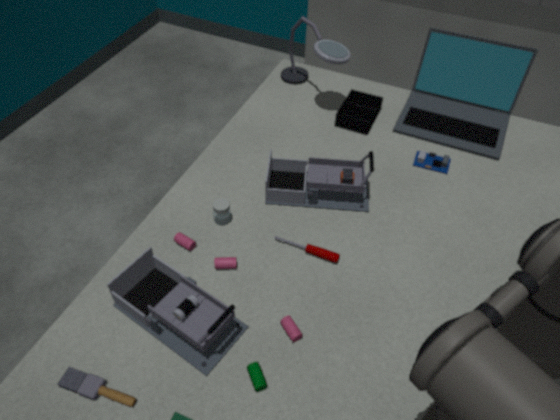

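View pics/top0.png

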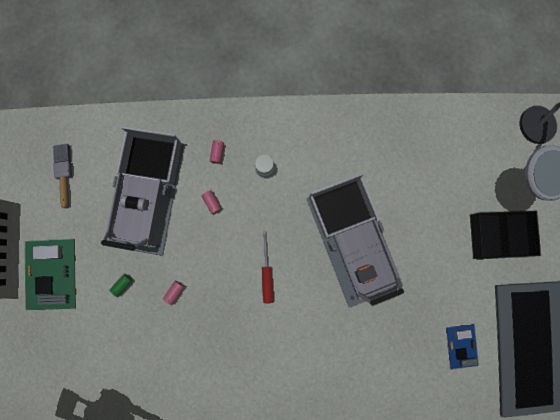

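Candidates in the top view:
- Black/aluminium can in the left tray: (135,203)
- Pink look-alikes: (217,152), (211,202), (174,293)
- Green look-alike: (121,285)
- White pot: (265,165)
- The transformer's tray: (367,270)

By the description, the target is the left tray. I'll check that with a close crop.

```bash
python3 - <<'E'
import cv2,numpy as np
a=cv2.imread("pics/top0.png")[115:265,85:205]; b=cv2.imread("pics/side0.png")[240:380,95:260]
a=cv2.resize(a,None,fx=4,fy=4,interpolation=cv2.INTER_CUBIC); b=cv2.resize(b,None,fx=4,fy=4,interpolation=cv2.INTER_CUBIC)
cv2.imwrite("pics/ctop0.png",cv2.convertScaleAbs(a,alpha=1.6)); cv2.imwrite("pics/cside0.png",cv2.convertScaleAbs(b,alpha=1.6))
E
```

```text
(no output)
```

View pics/ctop0.png

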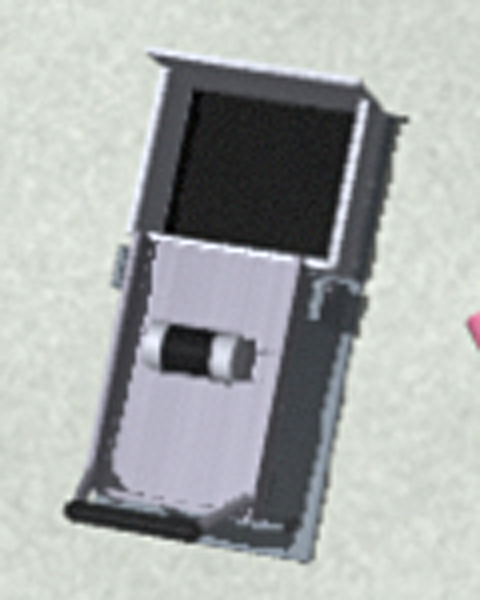

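View pics/cside0.png

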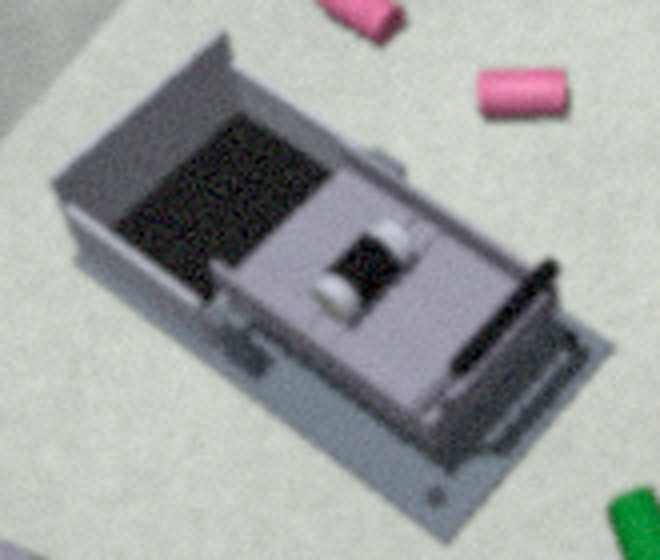

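The crop shows the can, with its black sleeve and aluminium ends, in the left tray. The bar ends are near (102.5,242.5) and (135,247.5) in top, and (209.5,331) and (233,307) in side.

```bash
cat > h.py <<'E'
from cell import robot
import numpy as np, cv2
from scipy.optimize import least_squares
def P(n):
    c=robot.calibration(n); f=210/np.tan(np.radians(c["vfov"]/2))
    return c,f
def proj(n,X):
    c,f=P(n); X=np.atleast_2d(np.array(X,float))
    K=np.array([[f,0,c["cx"]],[0,f,c["cy"]],[0,0,1]])
    return cv2.projectPoints(X.reshape(-1,1,3),c["rvec"],c["tvec"],K,np.array([c["k1"],0,0,0,0.]))[0][:,0]
def tri(pt,ps):
    return least_squares(lambda X:np.r_[(proj("top",X)-pt).ravel(),(proj("side",X)-ps).ravel()],[.4,.3,.1])
E
python3 - <<'E'
from h import *
for pt,ps in (((102.5,242.5),(233,307)),((102.5,242.5),(209.5,331)),((135,247.5),(209.5,331)),((135,247.5),(233,307))):
    r=tri(np.array(pt),np.array(ps)); print(r.x.round(4),r.cost.round(2))
# heights-only
def onz(n,p,z): return least_squares(lambda X:(proj(n,[X[0],X[1],z])-p).ravel(),[.4,.3]).x
print(*[onz("top",p,.12).round(4) for p in((102.5,242.5),(135,247.5))],*[onz("side",p,.12).round(4) for p in((233,307),(209.5,331))])
print("can",onz("top",np.array((133,203)),.066))
print("box far corners z.08", onz("top",(85+150/4,115+52/4),.08),onz("top",(85+362/4,115+78/4),.08))
E
```

```text
[0.5651 0.3277 0.1815] 66.7
[0.5852 0.3588 0.1227] 0.27
[0.5956 0.3202 0.0451] 84.73
[0.5727 0.2892 0.1144] 0.1
[0.5842 0.3594] [0.5718 0.2871] [0.5714 0.2923] [0.5871 0.3578]
can [0.6757778  0.31012574]
box far corners z.08 [0.85069328 0.3333414 ] [0.82975414 0.20793781]
```

```bash
cat >> h.py <<'E'
def to(x,y,z,yawdeg=None):
    s=robot.observe(); d=np.array([x,y,z])-s["tool_pos"]; yw=s["tool_rot"][2]
    R=cv2.Rodrigues(np.array([0,0,yw]))[0]@np.diag([1,-1,-1])
    t=None if yawdeg is None else (np.degrees(yw)-yawdeg+180)%360-180
    print("t",round(s["time"],2),"pos",s["tool_pos"].round(4),"rot",np.degrees(s["tool_rot"]).round(1),"F",s["contact_force"].round(1),"open",round(s["opening"],4))
    print("shift mm",(R.T@d*1000).round(1),"turn",t)
E
python3 - <<'E'
from h import *
hd=np.array([.579,.324,.12]); 
for a in(-9,-10,-11):
    u=np.array([np.cos(np.radians(a)),np.sin(np.radians(a)),0]); v=np.array([-u[1],u[0],0])
    hg=hd+.150*u-np.array([0,0,.07])
    far=hg+.116*u; far[2]=.08; can=hg-.05*u;can[2]=.066
    pts=[hd,hd+.033*v,hd-.033*v,hg,can,far+.06*v,far-.06*v]
    print(a,proj("top",pts).round(1).tolist(),proj("side",pts).round(1).tolist())
to(.579,.324,.2,80)
E
```

```text
-9 [[118.3, 244.5], [103.8, 242.5], [133.0, 246.6], [139.4, 182.0], [133.8, 202.1], [119.0, 128.0], [169.0, 133.7]] [[221.8, 318.4], [211.1, 331.1], [232.1, 306.2], [169.1, 300.5], [185.9, 307.9], [107.1, 286.5], [146.9, 249.8]]
-10 [[118.3, 244.5], [103.8, 242.2], [133.0, 246.9], [140.5, 182.2], [134.5, 202.2], [121.0, 127.8], [170.9, 134.4]] [[221.8, 318.4], [210.9, 330.9], [232.4, 306.3], [169.9, 299.6], [186.4, 307.3], [108.4, 284.8], [148.7, 248.7]]
-11 [[118.3, 244.5], [103.9, 242.0], [132.9, 247.1], [141.6, 182.4], [135.2, 202.3], [123.0, 127.6], [172.7, 135.1]] [[221.8, 318.4], [210.7, 330.8], [232.6, 306.5], [170.8, 298.8], [187.0, 306.7], [109.8, 283.0], [150.5, 247.6]]
t 0.5 pos [0.1833 0.4919 0.2267] rot [180.    0.  159.6] F [-0.2 -0.6 -0.3] open 0.0917
shift mm [-429.4  -19.2   26.7] turn 79.55813874648311
```

```bash
python3 -m pendant '[[[-40,-2,0],7],[[-80,-4,0],14],[[-120,-6,0],21],[[-160,-8,0],28],[[-200,-10,0],35],[[-240,-12,0],42],[[-280,-14,5],49],[[-320,-15,10],56],[[-360,-17,15],63],[[-400,-19,20],70]]' 1; python3 -c "
from h import *
to(.579,.324,.2,79)"
```

```text
time: 1.33
tool_pos: [0.5532, 0.3333, 0.2065]
tool_rot: [3.142, -0.0, 1.557]
contact_force: [0.9, 0.9, 0.7]
opening: 0.0918
t 1.33 pos [0.5532 0.3333 0.2065] rot [180.   -0.   89.2] F [0.9 0.9 0.7] open 0.0918
shift mm [-9.  25.9  6.5] turn 10.20538650246192
```

```bash
python3 -m pendant '[[[-4,13,3],5],[[-9,26,7],10],[[-9,26,25],10],[[-9,26,25],10]]' 1; python3 - <<'E'
from h import *
a=robot.read_camera("top")[175:275,65:215];b=robot.read_camera("side")[240:380,130:290]
for n,c in(("top",a),("side",b)): cv2.imwrite(f"pics/{n}1.png",cv2.convertScaleAbs(cv2.resize(c,None,fx=4,fy=4,interpolation=cv2.INTER_CUBIC)[:,:,::-1],alpha=1.6))
to(.579,.324,.101,79)
E
```

```text
time: 1.67
tool_pos: [0.5785, 0.3226, 0.1777]
tool_rot: [-3.137, 0.003, 1.381]
contact_force: [-0.5, 0.2, -1.1]
opening: 0.0917
t 1.77 pos [0.5785 0.3238 0.1808] rot [-1.799e+02  1.000e-01  7.920e+01] F [-0.3  0.4  0.8] open 0.0918
shift mm [ 0.3  0.5 79.8] turn 0.23167281693287123
```

View pics/top1.png

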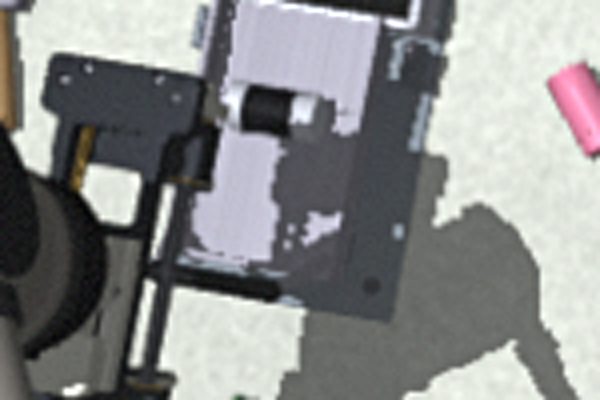

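View pics/side1.png

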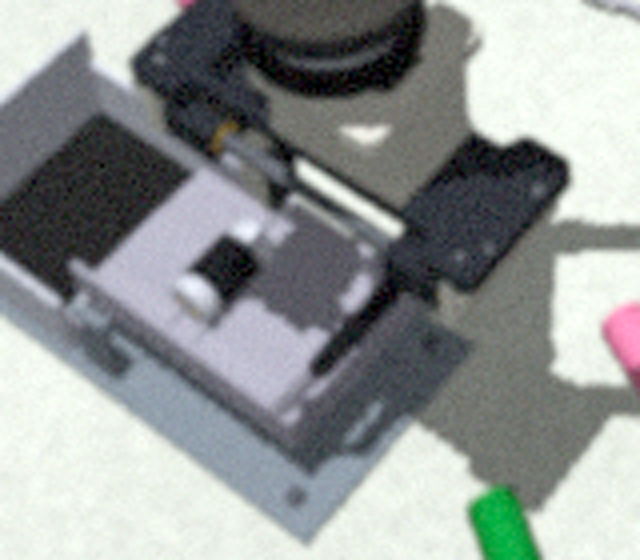

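The open jaws straddle the bar, which runs from about (160,270) to (275,290) in the top crop, and lie square to it. The tray is undisturbed, so I'll descend.

```bash
python3 -m pendant '[[[0,0,20],0],[[0,0,40],0],[[0,0,55],0],[[0,0,65],0],[[0,0,74],0],[[0,0,79],0],[[0,0,79],0],[[0,0,79],0]]' 1; python3 -m pendant '[[[0,0,0],0],[[0,0,0],0],[[0,0,0],0],[[0,0,0],0],[[0,0,0],0],[[0,0,0],0],[[0,0,0],0],[[0,0,0],0]]' 0 12
```

```text
time: 2.43
tool_pos: [0.5786, 0.3241, 0.1025]
tool_rot: [-3.14, 0.0, 1.383]
contact_force: [0.1, -0.0, 0.2]
opening: 0.0918
time: 3.1
tool_pos: [0.5786, 0.324, 0.1025]
tool_rot: [-3.14, 0.001, 1.383]
contact_force: [0.2, 0.1, 0.6]
opening: 0.0432
```

```bash
python3 -m pendant '[[[0,0,0],0],[[0,0,0],0],[[0,0,0],0],[[0,0,0],0],[[0,0,0],0],[[0,0,0],0],[[0,0,0],0],[[0,0,0],0]]' 0 12; python3 - <<'E'
from h import *
a=robot.read_camera("top")[175:275,65:215];b=robot.read_camera("side")[240:380,130:290]
for n,c in(("top",a),("side",b)): cv2.imwrite(f"pics/{n}2.png",cv2.convertScaleAbs(cv2.resize(c,None,fx=4,fy=4,interpolation=cv2.INTER_CUBIC)[:,:,::-1],alpha=1.6))
to(.579,.324,.101,79)
E
```

```text
time: 3.77
tool_pos: [0.5797, 0.3238, 0.1025]
tool_rot: [3.141, -0.0, 1.383]
contact_force: [5.6, 0.9, -2.2]
opening: 0.012
t 3.87 pos [0.5797 0.3238 0.1026] rot [179.9  -0.   79.2] F [ 5.7 -0.  -1.9] open 0.0108
shift mm [ 0.  -0.8  1.6] turn 0.22331529084235058
```

View pics/side2.png

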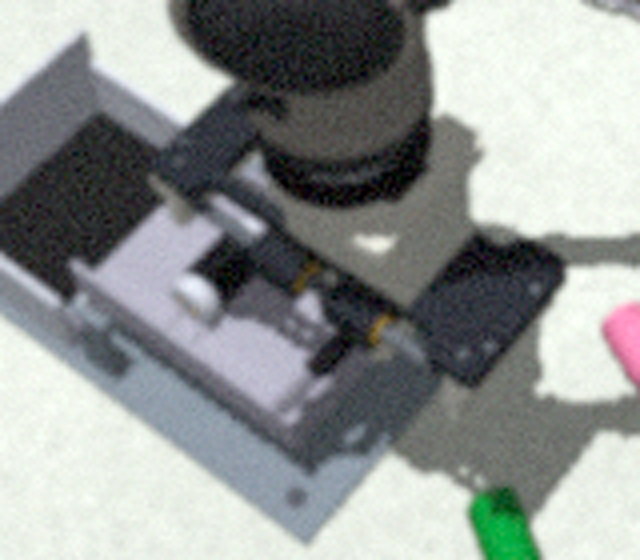

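The fingers have closed on the bar at about 11 mm and the can is still in place. I'll start with a small lift along the arc.

```bash
python3 -m pendant '[[[0,1.6,-3],0],[[0,3.3,-6.5],0],[[0,6.7,-12.8],0],[[0,10.4,-19],0],[[0,14.4,-25],0],[[0,14.4,-25],0],[[0,14.4,-25],0]]' 0 12; python3 - <<'E'
from h import *
b=robot.read_camera("side")[240:380,100:260]
for n,c in(("side",b),): cv2.imwrite(f"pics/{n}3.png",cv2.convertScaleAbs(cv2.resize(c,None,fx=4,fy=4,interpolation=cv2.INTER_CUBIC)[:,:,::-1],alpha=1.6))
to(.579,.324,.101,79)
E
```

```text
time: 4.45
tool_pos: [0.5938, 0.3211, 0.1283]
tool_rot: [3.141, -0.0, 1.383]
contact_force: [-1.4, -0.2, -0.4]
opening: 0.0112
t 4.5 pos [0.5935 0.3211 0.1278] rot [180.   -0.   79.2] F [-1.5  0.3 -0.8] open 0.0113
shift mm [  0.1 -14.8  26.8] turn 0.22431954098414053
```

View pics/side3.png

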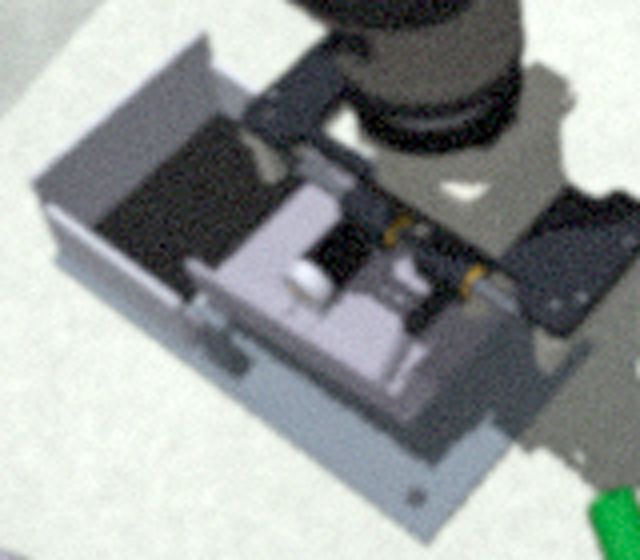

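The tray is tilted about 10° and the handle is held. I'll continue to 40°.

```bash
python3 -m pendant '[[[0,5.2,-6.9],0],[[0,10.7,-13.6],0],[[0,16.5,-20],0],[[0,22.7,-26.1],0],[[0,29.2,-31.8],0],[[0,36,-37.2],0],[[0,43.1,-42.3],0],[[0,50.4,-46.9],0],[[0,58,-51.2],0],[[0,65.7,-55],0]]' 0 12;  python3 -m pendant '[[[0,0,0],0],[[0,0,0],0],[[0,0,0],0],[[0,0,0],0],[[0,0,0],0],[[0,0,0],0],[[0,0,0],0],[[0,0,0],0]]' 0; python3 - <<'E'
from h import *
a=robot.read_camera("top")[100:260,65:215]
b=robot.read_camera("side")[220:380,90:260]
for n,c in(("side",b),("top",a)): cv2.imwrite(f"pics/{n}4.png",cv2.convertScaleAbs(cv2.resize(c,None,fx=3.6,fy=3.6,interpolation=cv2.INTER_CUBIC)[:,:,::-1],alpha=1.6))
to(.579,.324,.101,79)
E
```

```text
time: 5.33
tool_pos: [0.6584, 0.3086, 0.1854]
tool_rot: [3.14, -0.0, 1.383]
contact_force: [-5.1, -1.0, 3.5]
opening: 0.0115
time: 6.0
tool_pos: [0.6582, 0.3086, 0.1854]
tool_rot: [3.141, -0.0, 1.383]
contact_force: [-0.8, 0.4, -1.4]
opening: 0.0115
t 6.1 pos [0.6582 0.3086 0.1854] rot [179.9  -0.   79.2] F [ 0.1  0.6 -1.8] open 0.0113
shift mm [  0.4 -80.7  84.4] turn 0.22950763061993484
```

View pics/side4.png

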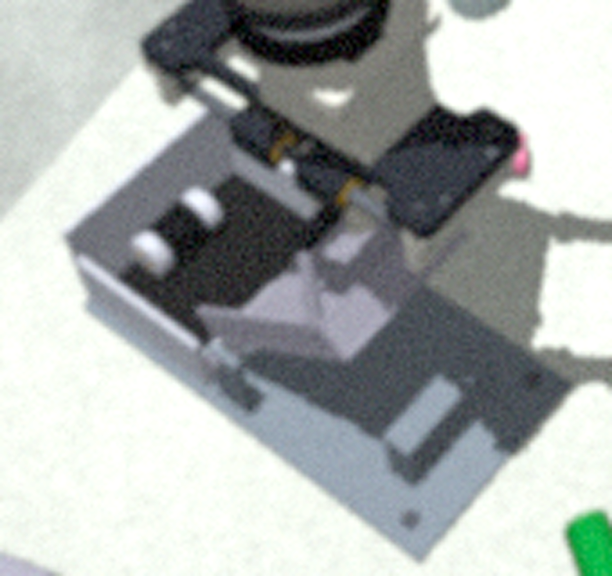

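View pics/top4.png

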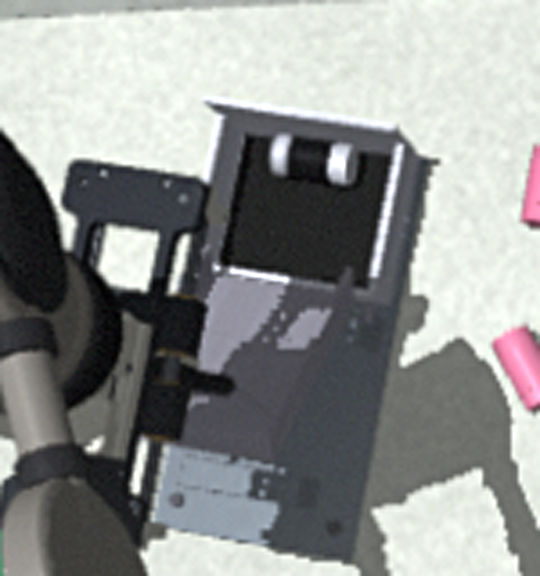

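The can lies in the catch box, at (315,160) in the top crop, and the tray is held at about 40°. Next I'll lower it along the same arc.

```bash
python3 -m pendant '[[[0,-7.7,3.8],0],[[0,-15.3,8.1],0],[[0,-22.6,12.7],0],[[0,-29.7,17.8],0],[[0,-36.5,23.2],0],[[0,-43,28.9],0],[[0,-49.2,35],0],[[0,-55,41.4],0],[[0,-60.5,48.1],0],[[0,-65.7,55],0]]' 0 12; python3 -c "
from h import *
to(.5797,.3238,.1026,79)"
```

```text
time: 6.93
tool_pos: [0.5937, 0.3213, 0.1304]
tool_rot: [3.14, -0.001, 1.383]
contact_force: [-1.3, 1.7, -0.1]
opening: 0.0111
t 6.93 pos [0.5937 0.3213 0.1304] rot [ 1.799e+02 -1.000e-01  7.920e+01] F [-1.3  1.7 -0.1] open 0.0111
shift mm [ -0.2 -14.2  27.8] turn 0.23857907127961653
```

```bash
python3 -m pendant '[[[0,-4,6.5],0],[[0,-7.5,13],0],[[0,-10,18],0],[[0,-12,22],0],[[0,-13.2,25],0],[[0,-13.8,26.5],0],[[0,-14.2,27.5],0],[[0,-14.2,27.5],0],[[0,-14.2,27.5],0]]' 0 12; python3 - <<'E'
from h import *
b=robot.read_camera("side")[220:380,90:260]
for n,c in(("side",b),): cv2.imwrite(f"pics/{n}5.png",cv2.convertScaleAbs(cv2.resize(c,None,fx=3.6,fy=3.6,interpolation=cv2.INTER_CUBIC)[:,:,::-1],alpha=1.6))
to(.5797,.3238,.1026,79)
E
```

```text
time: 7.68
tool_pos: [0.5799, 0.3241, 0.1048]
tool_rot: [3.138, -0.002, 1.383]
contact_force: [-6.9, -0.2, 10.3]
opening: 0.0111
t 7.73 pos [0.5799 0.3241 0.1048] rot [ 1.798e+02 -1.000e-01  7.920e+01] F [-6.6 -1.2 10.9] open 0.0113
shift mm [-0.4 -0.2  2.2] turn 0.23982357211258432
```

View pics/side5.png

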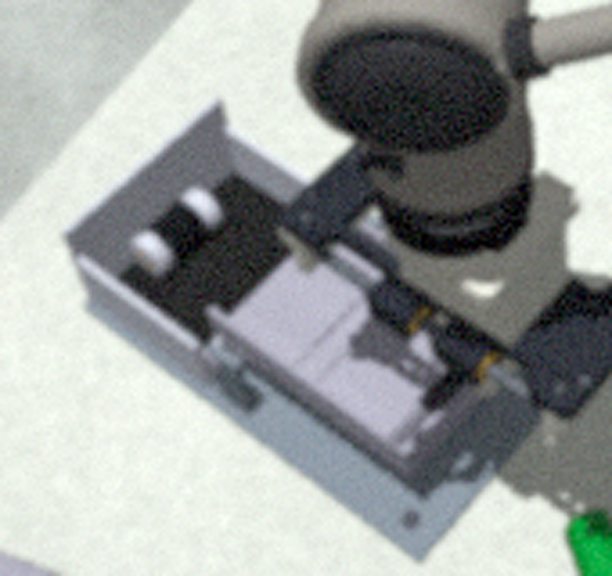

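There is 10 N upward on the tool, so the tray is resting on its stand. I'll release and retreat.

```bash
python3 -m pendant '[[[0,0,0],0],[[0,0,0],0],[[0,0,0],0],[[0,0,0],0],[[0,0,0],0],[[0,0,0],0],[[0,0,0],0],[[0,0,0],0]]' 0.7; python3 -m pendant '[[[0,0,-5],0],[[0,0,-15],0],[[0,0,-35],0],[[0,0,-60],0],[[0,0,-85],0],[[-10,-20,-110],0],[[0,-50,-120],0],[[0,-90,-120],0],[[0,-130,-120],0],[[0,-165,-120],0]]'; python3 -m pendant '[[[0,-20,0],0],[[0,-20,0],0],[[0,-20,0],0]]'; python3 - <<'E'
from h import *
a=robot.read_camera("top")
b=robot.read_camera("side")
for n,c in(("side",b),("top",a)): cv2.imwrite(f"pics/{n}6.png",c[:,:,::-1])
can=np.array([.82,.278,.022])
for n in("top","side"): print([([round(d["xy"][0]*560),round(d["xy"][1]*420)],round(d["p"],2)) for d in robot.find_in(n,"can_center")])
to(.579,.324,.101,79)
E
```

```text
time: 8.4
tool_pos: [0.58, 0.3241, 0.1047]
tool_rot: [3.138, -0.002, 1.383]
contact_force: [0.0, 0.5, -0.3]
opening: 0.0603
time: 9.23
tool_pos: [0.4154, 0.3549, 0.2255]
tool_rot: [3.138, -0.003, 1.383]
contact_force: [-1.3, 0.5, 0.4]
opening: 0.0645
time: 9.48
tool_pos: [0.3953, 0.3593, 0.2271]
tool_rot: [3.136, -0.005, 1.385]
contact_force: [-0.1, 1.5, 0.9]
opening: 0.0641
[([173, 294], 0.66), ([123, 284], 0.65), ([154, 146], 0.61), ([217, 155], 0.55)]
[([258, 378], 0.94), ([228, 263], 0.68), ([137, 280], 0.67), ([183, 239], 0.51), ([293, 335], 0.45)]
t 9.68 pos [0.3969 0.3585 0.2255] rot [179.7  -0.2  79.2] F [0.3 0.1 0.5] open 0.0642
shift mm [  0.4 185.3 124.5] turn 0.16854240452823888
```

View pics/side6.png

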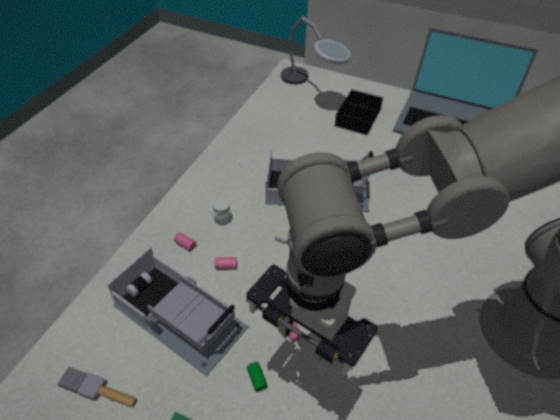

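View pics/top6.png

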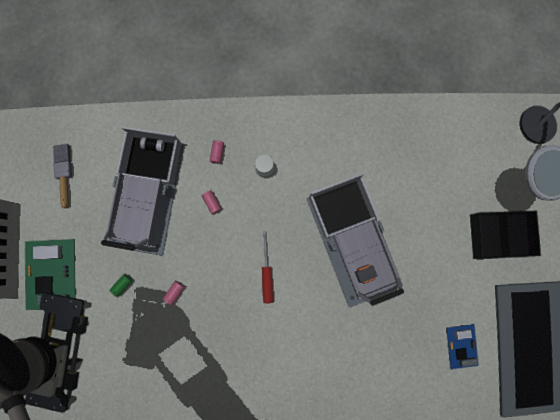

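The can is in the box, at (152,146) in top and (137,282) in side. The tray looks level and the other tray is unmoved. I'll compare numerically, then hand in.

```bash
python3 - <<'E'
from h import *
r=tri(np.array([152.5,146]),np.array([137.5,282])); a=np.radians(-11)
u=np.array([np.cos(a),np.sin(a)]); hg=np.array([.579,.324])+.15*u; d=r.x[:2]-hg
print("can in hinge frame",d@u,d@[-u[1],u[0]],r.x[2]-.05,"cost",r.cost)
for n,w in(("top",(slice(228,258),slice(95,170))),("top",(slice(170,310),slice(300,410))),("side",(slice(295,370),slice(195,245)))):
    i,j=[cv2.imread(f"pics/{n}{k}.png",0)[w].astype(np.float32) for k in(0,6)]
    print(n,cv2.phaseCorrelate(i,j),np.abs(i-j).mean())
robot.hand_in()
E
```

```text
can in hinge frame 0.09957030868899452 0.0024760892073462616 -0.022331317719682126 cost 5.065932048107934
top ((0.5176759453109128, 0.024926753425287274), 0.9888081025017632) 1.9911112
top ((-0.011374488620724321, 0.004078342978516503), 0.9810349208337289) 2.1601298
side ((0.08972828300449365, 0.5464894656681594), 1.0487206835428873) 15.654667
the job is handed in; nothing more can be done
```

I tipped the tray with the round can to about 40° (from the gripper's path), held it there for over 0.7 s, lowered it gently, let go and handed in at about 9.7 s. The can is in its catch box.

**Last checks before handing in:**
- **Can:** it lies in the hinge frame at x ≈ 0.100 m, y ≈ 0.002 m, z ≈ −0.022 m, which is inside the limits. This is a rough fit, with an error of 1–2 px.
- **Tipped tray:** its bar and end are within about 0.5 px of the first pictures, so I take it to be level. The tilt was not measured directly. The side-view comparison did not fully agree: brightness there differed by about 16 grey levels, probably because the gripper or its shadow is in that part of the picture.
- **Other tray:** it moved about 0.01 px in the top view, so it stayed level.
- **Robot:** the gripper is clear of the tray and the force reading is near zero.

**Small disagreement on the way down:** the bar slipped about 2 mm in the grip. The tray then pressed on its stand with about 10 N just before I let go.

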